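# Press a case back in the ratchet bench press

## Robot

A 6-joint arm with a two-finger parallel gripper is mounted at the origin on the work surface. World frame = base frame: x ahead of the robot, y to its left, z up, the work surface at z = 0. Lengths are in mm, angles in rad, forces in N, time in s.
With the tool pointing down it reaches from about 350 to 725 mm from the base axis. Payload 4.3 kg.
Tool frame: the origin (TCP) lies on the mounting face of the last link; the fingertips stand 173 mm ahead of it and the grasp point (between the pads) lies 155 mm ahead of it; x points along the fingers, z is the direction in which the jaws open and shut, and the axes are right-handed (so a half turn about x gives the same grasp; the last joint's range is limited). The gripper opens to 85 mm and grips with 20 to 120 N. Pads are 22 mm wide; open, the fingers measure 114 mm over their backs; the gripper's body (76 mm by 85 mm) begins 54 mm behind the grasp point. The pads swing forward as they close: fully open they stand 13 mm farther back than shut.
Start: joints at [-1.415, 0.377, 0.081, 1.274, 0, 1.46], TCP at [151.049, -554.826, 404.729] pointing down, gripper open.
Joint ranges: [-2.72, 2.72], [-0.84, 1.66], [-1.02, 1.22], [-1.77, 2.12], [-1.37, 1.28], [-3.14, 3.14]. Speed limits (rad/s): [2.57, 2.57, 3.14, 3.14, 3.14, 3.14].

## Interface

Orientations are given as a unit quaternion [w, x, y, z].
In Python, from rig import robot gives the robot as it stands.
- The arm moves only by the shell command python3 -m crank 'ROWS' [OPENING] [FORCE]. ROWS is JSON, one flat list of numbers, 4 for each row, row after row: the shift along the world's x, y, z in cm, then the turn about the world's z in rad. In form: [dx, dy, dz, turn, dx, dy, dz, turn, ...]. A call has exactly 10 rows; each row is the pose to reach, as a shift and turn from the pose commanded when the call began; what a row does not reach only later rows make up. A row lasts 1/12 s, in which the tool goes at most 41.7 mm and 7.16 degrees, less where a joint would pass 70% of its speed; a pose out of reach is approached as far as the arm can. A call with a gripper value outside its range is refused whole. OPENING is the finger opening in cm, from 0 to 8.54, set as the call begins (- or left out, the last holds). The fingers move at their own pace and stop on an object; FORCE is the grip in N (left out, the last holds). Time passes only in rows, so rows that repeat a pose let the fingers close, or fill a call up. It gives the time, the measured TCP pose, the force and the opening at its end, in the units of the state.
- robot.sense(): the state, without advancing time (a new reading comes with each control period).
- robot.grab_frame(name): name is "scene" or "top"; returns a dict with "image" (480x640x3 uint8, red, green, blue), "intrinsics" (3x3 intrinsics, pixels), "rvec" (rotation vector, rad) and "tvec" (3), from world to camera coordinates, as OpenCV has them. Camera axes: x right, y down, z forward; pixel columns grow to the right and rows downward; lengths in mm; the calibration is good to about 2 mm. A picture is of the moment at which its call begins. There is no depth.
- robot.finish_job(): hands the job in, once; it reports no verdict.
The state is a dict: "clock": time; "joint_pos": joint angles; "dq": joint speeds; "joint_efforts": joint torques, N m; "ee_pos": TCP position; "ee_rot": TCP orientation; "wrist_force": force on the tool from outside, world axes, zero at the start; "torque": the same for the moment, N m; "gripper_width": opening from 0.0 (shut) to 1.0 (fully open).
Only numpy, scipy, OpenCV 4.12 (cv2) and the standard library are available. Lean on these libraries where they do the work, as an engineer would, in place of code of your own. Each camera call takes 0.05 s, during which the arm holds its last target. There are 200 camera calls.

## Task

Lay the larger of the two round steel case backs flat in the seat of the press, between its four small pins. Pull the press lever down until the ratchet catches in its last, lowest notch and holds the case back clamped by itself with your hand off it, then push the release button and keep it down until the lever has sprung all the way back up. Leave the pressed case back in the seat and do not disturb the smaller case back, the loupe, the tin or the oil pot.

Things in the scene. Friction and masses are not known exactly. Their poses are not given: they have to be found in the camera images.
- press: grey bench press, bolted down. Origin on the table below the hinge axis; x points from the seat to the hinge (the lever comes down towards -x), y from the hinge to the release button, z up. Base plate 14 mm thick, x -150 to +55 mm, y -45 to +45 mm, with a foot under the button (y to +117 mm). Two hinge cheeks at y = -30 and +30 mm rise to 103 mm
- press_hinge (a point): point on the lever's hinge axis, 85 mm above the table; the axis runs along the press's y axis
- press_seat (a point): centre of the floor of the round black sprung seat, 62 mm across, at press x = -100 mm, 43 mm above the table; it yields up to 12 mm downward. Four steel pins 7 mm thick, 3 mm high stand on its diagonals (45 degrees to press x, y), 24.5 mm from the centre; a 36 mm disc lies between them with 3 mm play. Fingers closing along press x or y pass between the pins
- press_lever (a joint): lever angle, rad: 0 = fully up (0.3 past vertical, held by a spring), growing as it is pulled down. The ratchet catches at about 1.12, 1.44 and 1.76 (last notch, handle 0.1 above level); stop at 1.80. From a notch it cannot go back up until the button is pressed. A rubber pad under it meets a disc in the seat at about 1.73. Pulling takes 3 to 9 N at the grip
- press_grip (a point): middle of the black grip at the lever's end, 150 mm from the hinge axis; grip 18 mm wide along press y, 18 mm deep, 70 mm long (35 mm either side of this point along the lever). Lever up: 228 mm above the table, 44 mm behind the hinge; last notch: 101 mm above the table, 149 mm in front of the hinge
- press_button (a joint): release button travel, m: 0 = up, 0.009 = fully down; the lever is let go at about 0.006, taking 2 to 4 N. It dips by itself as the ratchet clicks past a notch; if let up before the lever is above the first notch, the lever catches again. The lever takes about 1.5 s to spring up
- press_button_top (a point): centre of the top of the round black release button, 26 mm across, 68 mm above the table, 85 mm beside the hinge (press y = +85 mm); it moves straight down inside a grey collar whose rim is 55 mm above the table
- caseback: the larger case back: plain steel disc, 36 mm across and 5 mm thick, 40 g, lying flat on the bench mat (mat top 3 mm above the table); origin at the centre of its underside, z up
- small_back: the smaller case back, to be left alone: the same steel, 26 mm across, 5 mm thick, lying on the mat; origin at the centre of its underside
- loupe: black eye loupe, a cone 42 mm across and 34 mm high standing on the mat, to be left alone; origin at the centre of its underside
- tin: round steel tin, 70 mm across and 22 mm high, on the mat, to be left alone; origin at the centre of its underside
- oil_pot: small glass oil pot, 40 mm across and 36 mm high, on the table, to be left alone; origin at the centre of its underside
Not all that is in view belongs to the job. Leave any blue or green look-alike of the caseback alone.

How it is judged (in metres and radians):
On the way, in this order (a step that is already met when the one before it is completed fails the run):
1. the larger case back lies flat in the seat, let go, with the lever still up (horizontal distance between caseback and press_seat below 0.006 m and z of caseback in the frame of press_seat below 0.002 m and angle between caseback's own z axis and vertical below 0.08 rad and contact force between the fingers and caseback below 0.2 N and value of joint press_lever below 1 rad), for 0.2 s.
2. the lever holds by itself in its last notch with the case back clamped, the hand off the press (value of joint press_lever above 1.7 rad and value of joint press_button below 0.002 m and z of press_seat in the frame of press below 0.0415 m and contact force between the fingers and press below 0.2 N and horizontal distance between caseback and press_seat below 0.006 m), for 0.3 s.
3. the release button is pressed and the lever lets go (value of joint press_button above 0.004 m and value of joint press_lever below 1.65 rad).
At the end, for the whole second after the job is handed in: the lever is back fully up (within 0.1 rad), the button is up (within 2 mm), and the larger case back lies still and flat in the seat (centre within 6 mm of the seat's, within 2 mm of its floor, tilt under 0.08 rad) (value of joint press_lever below 0.1 rad and value of joint press_button below 0.002 m and horizontal distance between caseback and press_seat below 0.006 m and z of caseback in the frame of press_seat below 0.002 m and angle between caseback's own z axis and vertical below 0.08 rad and linear speed of caseback below 0.02 m/s); the robot touches nothing.
It fails at once if the smaller case back, the loupe, the tin or the oil pot is moved by more than 20 mm (distance of any of small_back, loupe, tin, oil_pot from where it was at the start of the episode above 0.02 m).
It also fails if it takes over 67 s, if anything falls off the work surface, if the arm or the gripper's body presses on something with over 40 N, if the wrist force passes 120 N, or if a joint passes its speed limit or range.

## Working session

There is one attempt and no reset: what is moved stays moved. The work goes in short steps, Python scripts to look and compute and a shell command to move; the robot and the scene stay as the last step left them, time stands still between calls to the robot, and variables do not carry over. Pictures are saved under pics/ and viewed, about 8 in all and at most 12, crops included, and the job is handed in when it is done.

```bash
mkdir -p pics; ls; python3 - <<'E'
from rig import robot
import cv2,pickle
print(robot.sense())
fr={}
for n in("scene","top"):
    f=robot.grab_frame(n);fr[n]=f
    cv2.imwrite(f"pics/{n}0.png",f["image"][:,:,::-1]);print(n,f["intrinsics"],f["rvec"],f["tvec"])
pickle.dump(fr,open("f0.pkl","wb"))
E
```

```text
pics
{'clock': 0.0, 'joint_pos': array([-1.41529925e+00,  3.78074525e-01,  7.96263177e-02,  1.27441724e+00,
        2.22445930e-05,  1.46052017e+00]), 'dq': array([ 0.00021538,  0.00079775, -0.0006845 , -0.00245209,  0.00131077,
        0.00028289]), 'joint_efforts': array([-2.38260236e-04, -4.63601804e+01,  2.69875842e+01,  2.08089268e-02,
        6.80520770e-05, -3.59590587e-06]), 'ee_pos': array([ 151.00099749, -554.49991684,  403.7541419 ]), 'ee_rot': array([ 0.56131599,  0.42985477,  0.56236281, -0.42883249]), 'wrist_force': array([0.09448085, 0.16860071, 0.51832797]), 'torque': array([-0.01596884, -0.00764386, -0.05589252]), 'gripper_width': 1.0003226770595475}
scene [[488.90110866   0.         323.29986572]
 [  0.         488.90110866 236.33547311]
 [  0.           0.           1.        ]] [ 1.8127497   1.30331879 -0.67987132] [ -80.36481146 -150.16198996 1585.85019304]
top [[539.2832218    0.         311.44022231]
 [  0.         539.2832218  236.92183014]
 [  0.           0.           1.        ]] [ 2.14795309 -2.19523627  0.10763347] [ -61.08294519  505.29473491 1157.38928384]
```

View pics/scene0.png

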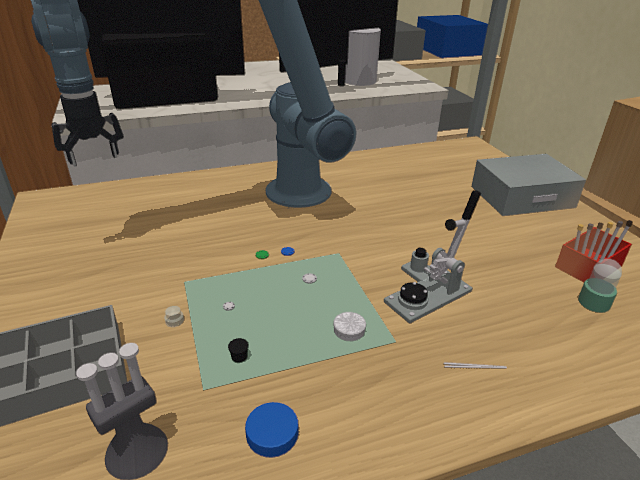

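View pics/top0.png

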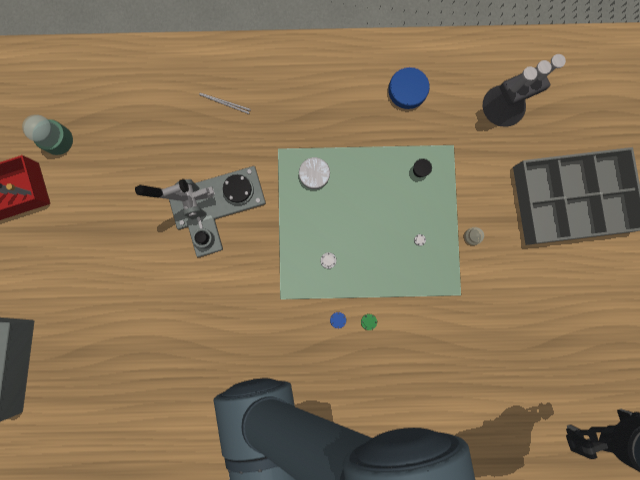

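Candidates for the case back in the top view: steel discs at (328,261), larger, and (420,240), smaller; tin (314,173); blue (338,320) and green (369,322) look-alikes; pale pot (473,237). By the description I choose (328,261). The seat is at about (238,189), the button at (203,238) and the grip at (150,191).

```bash
cat > h.py <<'E'
import numpy as np,cv2,pickle
def cam(f):
    R=cv2.Rodrigues(np.array(f["rvec"],float))[0];t=np.array(f["tvec"],float).ravel();return R,t,np.array(f["intrinsics"])
def ray(f,p):
    R,t,K=cam(f);d=R.T@np.linalg.inv(K)@np.array([p[0],p[1],1.]);return -R.T@t,d/np.linalg.norm(d)
def plane(f,p,z):
    o,d=ray(f,p);return o+d*(z-o[2])/d[2]
def tri(f,p,g,q):
    o,d=ray(f,p);a,b=ray(g,q);s=np.linalg.lstsq(np.c_[d,-b],a-o,rcond=None)[0]
    P,Q=o+s[0]*d,a+s[1]*b;return (P+Q)/2,np.linalg.norm(P-Q)
def proj(f,P):
    R,t,K=cam(f);c=K@(R@np.array(P,float)+t);return c[:2]/c[2]
def blobs(f,lo,hi,box,amin=15):
    h=cv2.cvtColor(f["image"],cv2.COLOR_RGB2HSV);x0,y0,x1,y1=box
    m=cv2.inRange(h,lo,hi)[y0:y1,x0:x1];n,_,s,c=cv2.connectedComponentsWithStats(m)
    return [(c[i]+[x0,y0],s[i][2:].tolist()) for i in range(1,n) if s[i][4]>=amin]
E
python3 - <<'E'
from h import *
fr=pickle.load(open("f0.pkl","rb"));T,S=fr["top"],fr["scene"]
print("top",blobs(T,(0,0,150),(180,40,255),(282,215,455,295)))
print("scene",blobs(S,(0,0,150),(180,40,255),(205,265,345,315)))
print("topdark",blobs(T,(0,0,0),(180,255,50),(130,165,270,260)))
print("scdark",blobs(S,(0,0,0),(180,255,50),(385,185,485,315)))
def crop(f,x,y,w,h,k):return cv2.resize(f["image"][y:y+h,x:x+w,::-1],(w*k,h*k),interpolation=cv2.INTER_CUBIC)
a=crop(T,130,160,140,100,4);b=crop(S,380,185,140,140,4)[:, :];c=crop(T,300,225,140,50,4);d=crop(S,210,260,140,50,4)
im=np.zeros((600,800,3),np.uint8)
a=cv2.resize(a,(400,286));c=cv2.resize(c,(400,143));d=cv2.resize(d,(400,143));b=cv2.resize(b,(400,400))
im[:286,:400]=a;im[290:433,:400]=c;im[437:580,:400]=d;im[:400,400:]=b
cv2.imwrite("pics/c1.png",im)
E
```

```text
top [(array([367.97120209, 254.51807141]), [173, 80, 13751])]
scene [(array([278.27771679, 291.18237416]), [140, 50, 6377])]
topdark [(array([236.7195572 , 188.43726937]), [29, 28, 542]), (array([183.30952381, 185.21428571]), [9, 12, 84]), (array([194.05882353, 186.58823529]), [6, 6, 17]), (array([148.3220339 , 191.06355932]), [28, 12, 236]), (array([199.58333333, 213.45833333]), [7, 6, 24]), (array([201.46258503, 237.44217687]), [14, 14, 147])]
scdark [(array([470.81027668, 204.53359684]), [19, 30, 253]), (array([449.93103448, 224.34482759]), [11, 11, 87]), (array([420.33333333, 252.48888889]), [11, 10, 90]), (array([413.24078624, 293.03931204]), [27, 21, 407])]
```

View pics/c1.png

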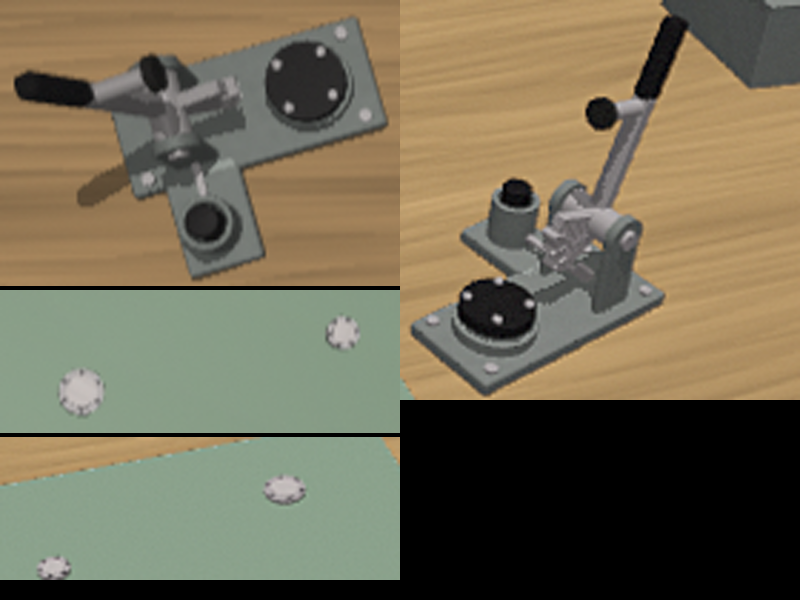

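The crop confirms it: the larger plain steel disc is at top (328,261), scene (309,279), and the other disc is clearly smaller. The seat shows its four pins at top ≈(237,189), and the button sits in its collar at (202,238).

```bash
python3 - <<'E'
from h import *
fr=pickle.load(open("f0.pkl","rb"));T,S=fr["top"],fr["scene"]
def disc(f,box):
    im=f["image"];h=cv2.cvtColor(im,cv2.COLOR_RGB2HSV);x0,y0,x1,y1=box
    m=((im[...,0].astype(int)-im[...,1]>-12)&(h[...,1]<60)).astype(np.uint8)[y0:y1,x0:x1]
    n,l,s,c=cv2.connectedComponentsWithStats(m);i=1+s[1:,4].argmax();p=np.argwhere(l==i)[:,::-1].astype(np.float32)
    hu=cv2.convexHull(p);return c[i]+[x0,y0],s[i].tolist(),[v for v in cv2.fitEllipse(hu)] 
dt=disc(T,(312,245,345,278));ds=disc(S,(295,265,325,292));print(dt,ds)
print("small",disc(T,(410,230,430,250)))
p,e=tri(T,dt[0],S,ds[0]);print("disc tri",p,e,"plane8",plane(T,dt[0],7),plane(S,ds[0],7))
sm=disc(T,(410,230,430,250));print("small",plane(T,sm[0],7))
pt,ps=[],[]
for f,box in((T,(222,174,252,203)),(S,(399,279,428,308))):
    g=cv2.cvtColor(f["image"],cv2.COLOR_RGB2GRAY);print([ (c.round(1).tolist(),s) for c,s in blobs(f,(0,0,110),(180,90,255),box,3)])
for n,a,b in(("seat",(236.72,188.44),(413.24,293.04)),("btn",(201.46,237.44),(420.33,252.49)),("grip",(148.3,191.06),(470.8,204.5)),("knob",(183.3,185.2),(449.9,224.3))):
    print(n,tri(T,a,S,b))
# base plate corners from top view
for q in((250.5,168),(263.5,203.5)): pass
x,y,k=130,160,400/140
for q in((355,17),(387,124),(112,112),(140,197),(193,279),(264,256)): print(q,plane(T,(x+q[0]/k,y+q[1]/k),14).round(1))
E
```

```text
(array([328.02843602, 260.10900474]), [8, 7, 17, 17, 211], [(16.047929763793945, 15.100061416625977), (15.83152961730957, 16.29917335510254), 18.850936889648438]) (array([309.16260163, 277.96747967]), [7, 8, 15, 11, 123], [(14.157559394836426, 12.971352577209473), (10.149514198303223, 14.58070182800293), 89.36868286132812])
small (array([419.52173913, 239.59130435]), [4, 4, 12, 12, 115], [(9.550607681274414, 9.62243366241455), (11.46543025970459, 11.771549224853516), 115.43579864501953])
disc tri [ 453.11135594 -108.65745852    3.20587284] 1.6965362391646948 plane8 [ 453.17582651 -107.73190531    7.        ] [ 457.42790293 -110.95732762    7.        ]
small [ 494.39246502 -312.30744231    7.        ]
[([224.7, 178.1], [10, 13, 54]), ([248.7, 177.2], [9, 12, 40]), ([241.8, 177.5], [3, 4, 10]), ([222.9, 198.2], [5, 13, 25]), ([246.0, 192.5], [3, 4, 8]), ([251.0, 193.0], [1, 3, 3]), ([230.9, 197.1], [3, 3, 8]), ([248.4, 197.8], [4, 4, 5]), ([250.4, 200.9], [3, 4, 8])]
[([423.5, 282.2], [11, 9, 59]), ([414.0, 282.7], [3, 3, 7]), ([403.0, 288.0], [3, 3, 7]), ([425.0, 290.7], [3, 3, 7]), ([412.3, 301.8], [29, 16, 65]), ([413.6, 296.2], [4, 3, 8]), ([400.6, 305.8], [6, 5, 16]), ([426.4, 306.0], [3, 4, 7])]
seat (array([613.10901014,  88.58327007,  32.50837352]), np.float64(2.513190998814508))
btn (array([504.43759362, 161.91270564,  56.67872548]), np.float64(1.2402475091918437))
grip (array([575.32237422, 225.69371581, 220.27261844]), np.float64(3.087943855762071))
knob (array([591.28182176, 168.75419418, 188.79540509]), np.float64(2.9216306496956093))
(355, 17) [667.5  52.6  14. ]
(387, 124) [582.1  28.6  14. ]
(112, 112) [596.2 242.8  14. ]
(140, 197) [529.  220.8  14. ]
(193, 279) [464.5 179.8  14. ]
(264, 256) [481.1 125.   14. ]
```

```bash
python3 - <<'E'
from h import *
from rig import robot
from scipy.spatial.transform import Rotation as R
fr=pickle.load(open("f0.pkl","rb"));T,S=fr["top"],fr["scene"]
print("seat pins", tri(T,(236.35,187.3),S,(413.9,289.4)),plane(T,(236.35,187.3),46),plane(S,(413.9,289.4),46))
print("btn top68",plane(T,(201.46,237.44),68),plane(S,(420.33,249.5),68))
for n in((241.8,177.5),(246,192.5),(230.9,197.1)):print(plane(T,n,46))
q=robot.sense()["ee_rot"];r=R.from_quat(np.r_[q[1:],q[0]]).as_matrix();print(r.round(3),"jaw yaw",np.arctan2(r[1,2],r[0,2]))
E
```

```text
seat pins (array([613.62366266,  88.1250717 ,  43.64500554]), np.float64(1.918168234695306)) [613.58754423  88.68579899  46.        ] [615.92184695  85.48810007  46.        ]
btn top68 [503.55408856 160.19487873  68.        ] [506.94405805 158.18026176  68.        ]
[634.95407238  76.6527386   46.        ]
[601.68914432  67.8433714   46.        ]
[592.29788611 100.67556822  46.        ]
[[-0.     0.965  0.263]
 [ 0.002  0.263 -0.965]
 [-1.     0.    -0.002]] jaw yaw -1.3050283831266813
```

```bash
python3 -m crank '[1,1.5,0,0, 3,4.5,-1,0, 5,7.5,-2,0, 7,10.5,-3,0, 9,13.5,-4,0, 11,16.5,-5,0, 13,19.5,-6,0, 15,22.5,-7,0, 17,25.5,-8,0, 19,28.5,-9,0]' 5.2 40; python3 -c "
from rig import robot
s=robot.sense();print(s['joint_pos'],s['ee_pos'])"
```

```text
clock: 0.93
ee_pos: [341.4, -268.1, 314.1]
ee_rot: [0.562, 0.429, 0.562, -0.429]
wrist_force: [-0.2, -0.9, -0.6]
gripper_width: 0.612
[-8.11918980e-01  1.50129572e-01 -4.66554100e-01  9.54428972e-01
  2.91791645e-06  2.06428833e+00] [ 341.4354773  -268.05158634  314.06341735]
```

```bash
python3 -m crank '[1.5,2.2,-1,0.12, 3,4.4,-2,0.24, 4.5,6.5,-3,0.36, 6,8.7,-4,0.48, 7.5,10.8,-5,0.6, 9,13,-6,0.72, 10,14.6,-7,0.84, 10.8,15.6,-8,0.96, 11.2,16.2,-9,1.08, 11.2,16.2,-9.5,1.2]' 
python3 -m crank '[0,0,-0.5,0.1, 0,0,-1,0.2, 0,0,-1.4,0.3, 0,0,-1.8,0.37, 0,0,-2.2,0.37, 0,0,-2.5,0.37, 0,0,-2.8,0.37, 0,0,-3,0.37, 0,0,-3,0.37, 0,0,-3,0.37]' 
python3 - <<'E'
from rig import robot
from h import *
T=robot.grab_frame("top");S=robot.grab_frame("scene");a=T["image"][200:320,260:400];b=S["image"][200:320,240:380]
im=np.hstack([cv2.resize(x,(400,343),interpolation=cv2.INTER_CUBIC) for x in(a,b)]);cv2.imwrite("pics/c2.png",im[:,:,::-1])
print(robot.sense()["joint_pos"])
E
```

```text
clock: 1.77
ee_pos: [453.1, -106.3, 218.3]
ee_rot: [0.706, 0.035, 0.707, -0.034]
wrist_force: [0.0, -0.4, -0.1]
gripper_width: 0.608
clock: 2.6
ee_pos: [453.0, -107.8, 189.7]
ee_rot: [0.701, -0.093, 0.701, 0.093]
wrist_force: [-1.4, -0.1, 0.9]
gripper_width: 0.613
[-3.69980287e-01  3.51811036e-01 -5.70314587e-01  6.48185190e-01
  5.87540790e-05  9.36030435e-01]
```

View pics/c2.png

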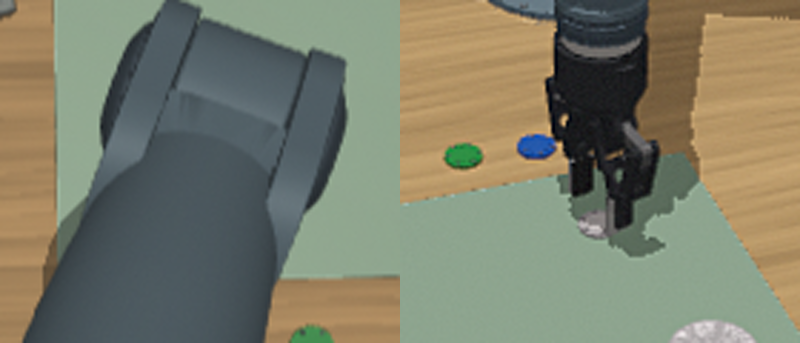

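The scene crop shows the fingers astride the disc at crop (600,225); the arm blocks the top view. I'll go down guarded by the wrist force.

```bash
python3 -m crank '[0,0,-0.2,0, 0,0,-0.4,0, 0,0,-0.6,0, 0,0,-0.7,0, 0,0,-0.8,0, 0,0,-0.8,0, 0,0,-0.8,0, 0,0,-0.8,0, 0,0,-0.8,0, 0,0,-0.8,0]' 
python3 -m crank '[0,0,-0.1,0, 0,0,-0.1,0, 0,0,-0.2,0, 0,0,-0.2,0, 0,0,-0.3,0, 0,0,-0.3,0, 0,0,-0.4,0, 0,0,-0.4,0, 0,0,-0.4,0, 0,0,-0.4,0]'
python3 - <<'E'
from rig import robot
from h import *
S=robot.grab_frame("scene");b=S["image"][240:300,270:350]
im=cv2.resize(b,(640,480),interpolation=cv2.INTER_CUBIC);cv2.imwrite("pics/c3.png",im[:,:,::-1])
E
```

```text
clock: 3.53
ee_pos: [453.1, -107.8, 181.8]
ee_rot: [0.701, -0.093, 0.701, 0.093]
wrist_force: [-0.4, -0.5, -0.2]
gripper_width: 0.606
clock: 4.37
ee_pos: [453.0, -107.8, 177.7]
ee_rot: [0.701, -0.093, 0.701, 0.093]
wrist_force: [-0.2, -0.2, 0.2]
gripper_width: 0.61
```

View pics/c3.png

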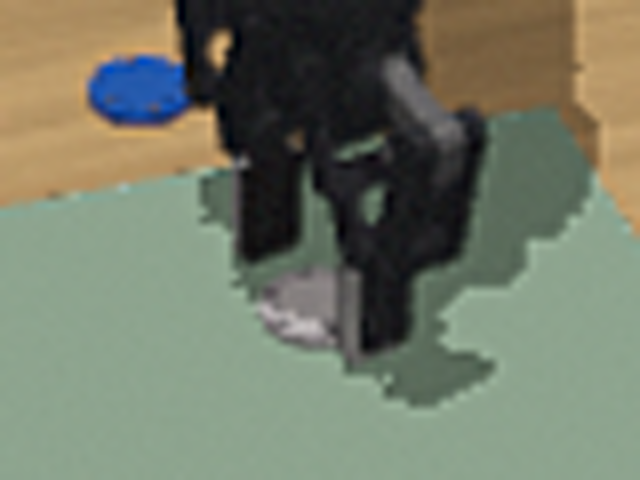

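```bash
python3 - <<'E'
from h import *
S=pickle.load(open("f0.pkl","rb"))["scene"];print("cam",ray(S,(0,0))[0])
j=np.array([.965,.263,0]);u=np.array([-.263,.965,0]);c=np.array([453,-107.8,9])
for a in(26,40,-26,-40):
  for b in(-11,11):print(a,b,((proj(S,c+a*j+b*u)-[270,240])*8).round())
print(((proj(S,[453.2,-107.7,8])-[270,240])*8).round(), "seen",(np.array([309.16,277.97])-[270,240])*8)
E
```

```text
cam [1351.83478833 -402.6493269   744.54293733]
26 -11 [335. 345.]
26 11 [396. 320.]
40 -11 [361. 370.]
40 11 [423. 345.]
-26 -11 [243. 256.]
-26 11 [303. 233.]
-40 -11 [219. 233.]
-40 11 [278. 210.]
[319. 291.] seen [313.28 303.76]
```

```bash
python3 -m crank '[0.1,-0.17,-0.05,0, 0.1,-0.17,-0.1,0, 0.1,-0.17,-0.15,0, 0.1,-0.17,-0.2,0, 0.1,-0.17,-0.25,0, 0.1,-0.17,-0.27,0, 0.1,-0.17,-0.27,0, 0.1,-0.17,-0.27,0, 0.1,-0.17,-0.27,0, 0.1,-0.17,-0.27,0]' 
python3 -m crank '[0,0,0,0, 0,0,0,0, 0,0,0,0, 0,0,0,0, 0,0,0,0, 0,0,0,0, 0,0,0,0, 0,0,0,0, 0,0,0,0, 0,0,0,0]' 2.5 40
```

```text
clock: 5.25
ee_pos: [454.1, -109.5, 175.1]
ee_rot: [0.701, -0.093, 0.701, 0.093]
wrist_force: [-0.1, -0.0, -0.1]
gripper_width: 0.611
clock: 6.08
ee_pos: [454.4, -109.6, 175.8]
ee_rot: [0.701, -0.094, 0.701, 0.093]
wrist_force: [-1.1, -0.1, 6.0]
gripper_width: 0.391
```

```bash
python3 -m crank '[0,0,0.3,0, 0,0,1,0, 0,0,2,0, 0,0,3,0, 0,0,4,0, 0,0,5,0, 0,0,6,0, 0,0,7,0, 0,0,8,0, 0,0,8,0]' 
python3 - <<'E'
from rig import robot
from h import *
S=robot.grab_frame("scene");b=S["image"][200:275,260:360]
im=cv2.resize(b,(800,600),interpolation=cv2.INTER_CUBIC);cv2.imwrite("pics/c4.png",im[:,:,::-1])
E
```

```text
clock: 6.92
ee_pos: [454.9, -109.8, 257.1]
ee_rot: [0.702, -0.094, 0.7, 0.093]
wrist_force: [0.6, -0.7, -0.5]
gripper_width: 0.39
```

View pics/c4.png

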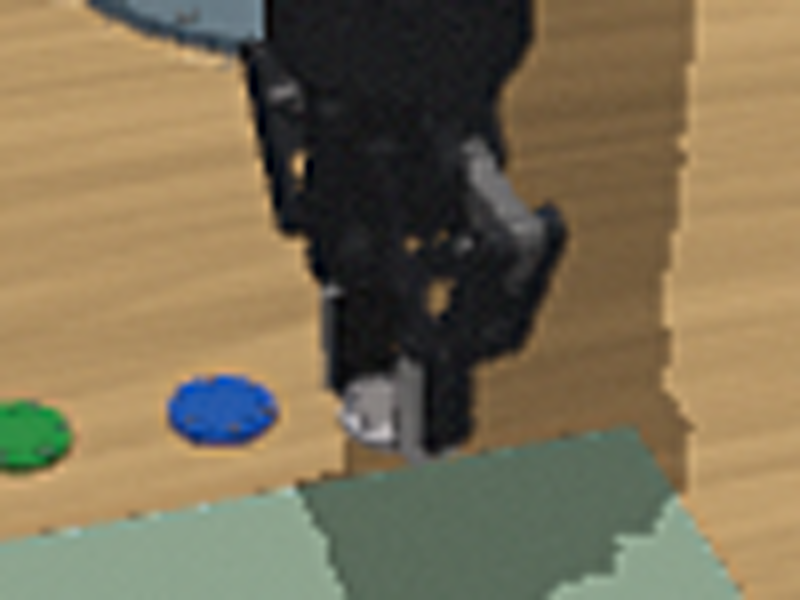

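The disc is held level at the fingertips (crop 375,410), with its underside about level with the tips. Next, over the seat.

```bash
python3 -m crank '[0.6,0.7,0.5,0, 2,2.5,1,0, 4,5,1,0, 6.4,7.9,1,0, 8.8,10.8,1,0, 11.2,13.8,1,0, 13.2,16.2,1,0, 14.8,18.2,1,0, 15.7,19.3,0.5,0, 15.95,19.64,0,0]'
python3 -m crank '[0,0,-0.3,0, 0,0,-0.6,0, 0,0,-1,0, 0,0,-1.4,0, 0,0,-1.8,0, 0,0,-2.2,0, 0,0,-2.5,0, 0,0,-2.7,0, 0,0,-2.8,0, 0,0,-2.8,0]'
python3 - <<'E'
from rig import robot
from h import *
S=robot.grab_frame("scene");T=robot.grab_frame("top");b=S["image"][235:325,370:490]
im=cv2.resize(b,(800,600),interpolation=cv2.INTER_CUBIC);cv2.imwrite("pics/c5.png",im[:,:,::-1]);cv2.imwrite("pics/t5.png",T["image"][:,:,::-1])
for P in([613.6,88.7,46],[615.9,85.5,46]):print(((proj(S,P)-[370,235])*20/3).round())
E
```

```text
clock: 7.8
ee_pos: [615.0, 89.7, 254.4]
ee_rot: [0.701, -0.094, 0.7, 0.095]
wrist_force: [-0.5, -0.2, -0.6]
gripper_width: 0.387
clock: 8.63
ee_pos: [613.5, 86.8, 226.8]
ee_rot: [0.701, -0.093, 0.701, 0.093]
wrist_force: [-0.3, -0.3, -0.0]
gripper_width: 0.392
[298. 357.]
[293. 363.]
```

View pics/c5.png

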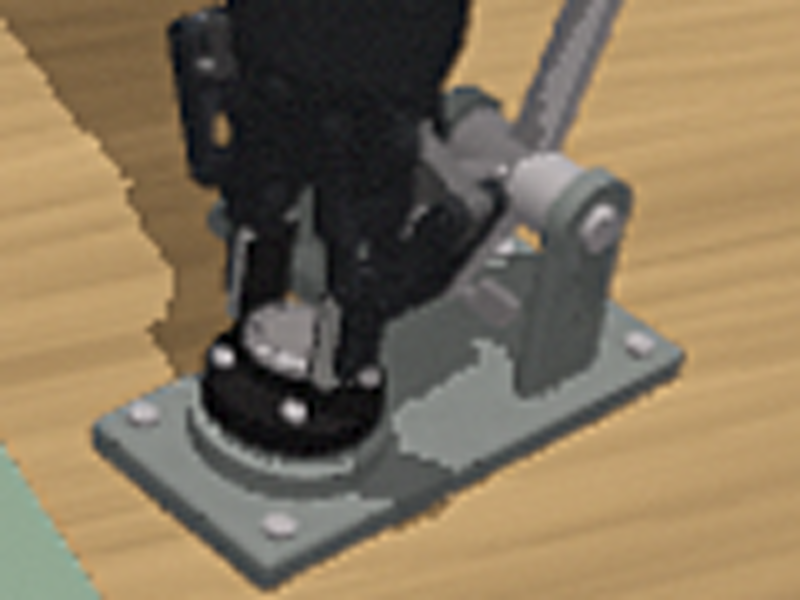

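```bash
python3 - <<'E'
from h import *
S=pickle.load(open("f0.pkl","rb"))["scene"]
c=plane(S,(370+296.5*.15,235+367*.15),46);print(c)
for C in(c[:2],(613.5,86.8)):
  for z in(54,59):
    p=np.array([(proj(S,[C[0]+18*np.cos(t),C[1]+18*np.sin(t),z])-[370,235])*20/3 for t in np.linspace(0,6.28,60)])
    print(C,z,p.min(0).round(),p.max(0).round())
E
```

```text
[618.37038984  85.63394449  46.        ]
[618.37038984  85.63394449] 54 [245. 315.] [354. 383.]
[618.37038984  85.63394449] 59 [247. 303.] [356. 371.]
(613.5, 86.8) 54 [242. 306.] [350. 373.]
(613.5, 86.8) 59 [244. 294.] [352. 362.]
```

```bash
python3 -m crank '[0.1,0.03,-0.2,0, 0.1,0.03,-0.4,0, 0.1,0.03,-0.55,0, 0.1,0.03,-0.65,0, 0.1,0.03,-0.75,0, 0.1,0.03,-0.85,0, 0.1,0.03,-0.95,0, 0.1,0.03,-1.0,0, 0.1,0.03,-1.05,0, 0.1,0.03,-1.05,0]'
python3 - <<'E'
from rig import robot
from h import *
S=robot.grab_frame("scene");b=S["image"][235:325,370:490]
im=cv2.resize(b,(800,600),interpolation=cv2.INTER_CUBIC);cv2.imwrite("pics/c6.png",im[:,:,::-1])
E
```

```text
clock: 9.57
ee_pos: [614.5, 87.1, 216.4]
ee_rot: [0.701, -0.093, 0.701, 0.093]
wrist_force: [0.3, 0.2, -1.1]
gripper_width: 0.391
```

View pics/c6.png

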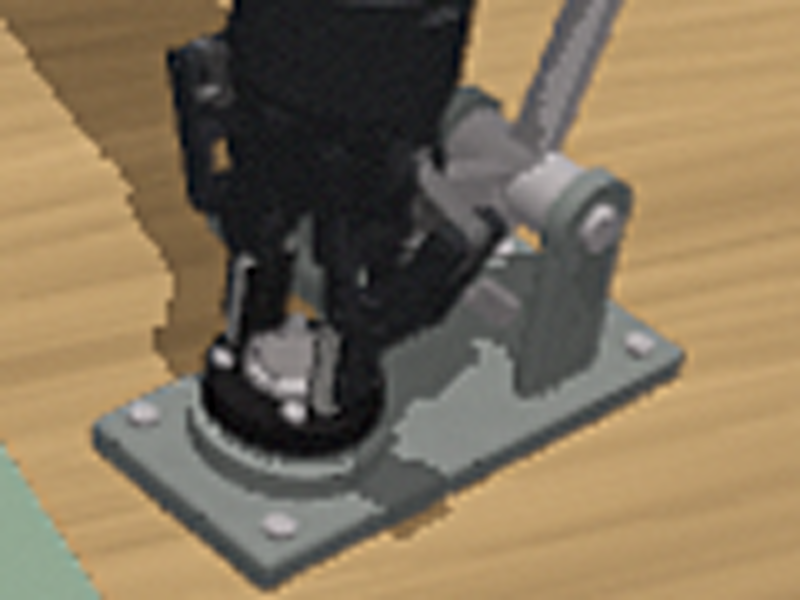

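The disc lies between the pins, about 0.5 mm above the floor, with no contact force. I'll ease it down and let go.

```bash
python3 -m crank '[0,0,-0.05,0, 0,0,-0.1,0, 0,0,-0.1,0, 0,0,-0.1,0, 0,0,-0.1,0, 0,0,-0.1,0, 0,0,-0.1,0, 0,0,-0.1,0, 0,0,-0.1,0, 0,0,-0.1,0]'
python3 -m crank '[0,0,0,0, 0,0,0,0, 0,0,0,0, 0,0,0,0, 0,0,0,0, 0,0,0,0, 0,0,0,0, 0,0,0.2,0, 0,0,0.4,0, 0,0,0.8,0]' 4.8
python3 -m crank '[0,0,1,0, 0,0,2,0, 0,0,3.5,0, 0,0,5,0, -1,-0.3,6.5,0, -3,-1,8,0, -5,-2,9.5,0, -8,-3,11,0, -11,-4,12,0, -14,-5,12.5,0]'
python3 - <<'E'
from rig import robot
from h import *
S=robot.grab_frame("scene");T=robot.grab_frame("top")
a=cv2.resize(T["image"][150:260,125:275],(400,293),interpolation=cv2.INTER_CUBIC);b=cv2.resize(S["image"][235:325,370:490],(400,300),interpolation=cv2.INTER_CUBIC)[:293]
cv2.imwrite("pics/c7.png",np.hstack([a,b])[:,:,::-1])
pickle.dump({"top":T,"scene":S},open("f7.pkl","wb"))
E
```

```text
clock: 10.45
ee_pos: [614.6, 87.2, 215.7]
ee_rot: [0.701, -0.093, 0.701, 0.093]
wrist_force: [0.8, 0.1, 1.5]
gripper_width: 0.388
clock: 11.28
ee_pos: [614.4, 87.2, 223.5]
ee_rot: [0.701, -0.093, 0.701, 0.093]
wrist_force: [0.1, -0.7, -0.9]
gripper_width: 0.564
clock: 12.12
ee_pos: [474.0, 36.8, 351.3]
ee_rot: [0.702, -0.094, 0.699, 0.093]
wrist_force: [-1.0, 0.4, 0.4]
gripper_width: 0.565
```

View pics/c7.png

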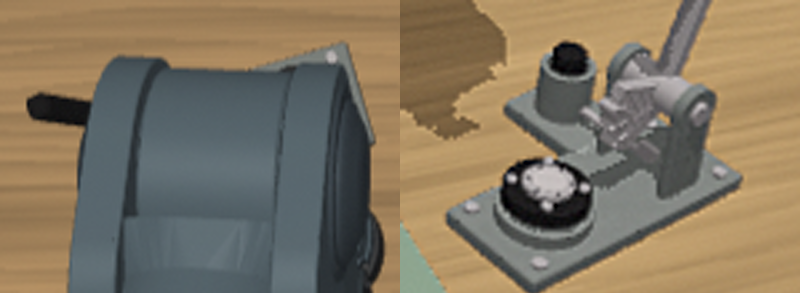

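The disc sits flat, centred between the four pins (right crop 550,183). Now to the lever: grip at about (576,226,228).

```bash
python3 -m crank '[0,0.5,1.5,0, 0.5,1.5,4,0, 1.5,3.5,7,0, 3,6,9.5,0, 4.5,9,11,0, 6,12,11.2,0, 7.5,14.5,11.2,0, 9,17,11.2,0, 10,18.6,11.2,0, 10.2,18.9,11.2,0]' 5
python3 -m crank '[0,0,-0.5,0, 0,0,-1.3,0, 0,0,-2.3,0, 0,0,-3.4,0, 0,0,-4.5,0, 0,0,-5.5,0, 0,0,-6.4,0, 0,0,-7.1,0, 0,0,-7.6,0, 0,0,-7.7,0]'
python3 - <<'E'
from rig import robot
from h import *
S=robot.grab_frame("scene")
b=cv2.resize(S["image"][145:265,400:520],(600,600),interpolation=cv2.INTER_CUBIC)
cv2.imwrite("pics/c8.png",b[:,:,::-1])
E
```

```text
clock: 13.05
ee_pos: [577.9, 229.1, 460.4]
ee_rot: [0.701, -0.094, 0.7, 0.095]
wrist_force: [-1.3, -0.0, -0.3]
gripper_width: 0.586
clock: 13.88
ee_pos: [576.1, 225.6, 382.5]
ee_rot: [0.7, -0.093, 0.701, 0.093]
wrist_force: [-0.7, -1.0, 0.0]
gripper_width: 0.587
```

View pics/c8.png

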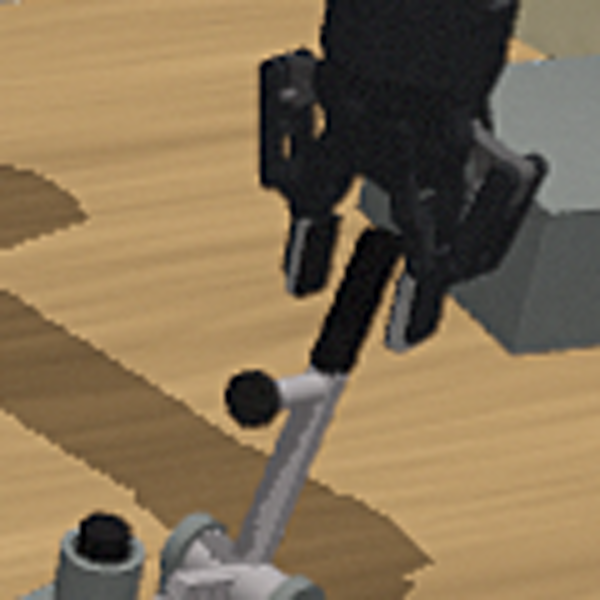

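The grip is between the open fingers (crop 355,300). I'll close and work out the arc.

```bash
python3 -m crank '[0,0,0,0, 0,0,0,0, 0,0,0,0, 0,0,0,0, 0,0,0,0, 0,0,0,0, 0,0,0,0, 0,0,0,0, 0,0,0,0, 0,0,0,0]' 0.8 50
python3 - <<'E'
import numpy as np
def p(t):
    s=-150*np.sin(t-.3);return np.array([s*-.264,s*.9645,150*np.cos(t-.3)])/10
th=np.r_[0,.03,.09,.17,.26,.35,.44,.53,.62,.71,.8,.89,.98,1.07,1.16,1.25,1.34,1.43,1.52,1.6,1.67,1.71,1.74,1.765,1.78,1.79,1.8]
for k in(0,10,20):
    for t in th[k+1:k+11]:print(t,(p(t)-p(th[k])).round(2))
E
```

```text
clock: 14.77
ee_pos: [575.9, 226.1, 384.4]
ee_rot: [0.701, -0.094, 0.701, 0.093]
wrist_force: [-4.4, -2.6, 5.2]
gripper_width: 0.207
0.03 [ 0.11 -0.42  0.13]
0.09 [ 0.34 -1.26  0.34]
0.17 [ 0.66 -2.4   0.54]
0.26 [ 1.01 -3.7   0.66]
0.35 [ 1.37 -5.    0.65]
0.44 [ 1.72 -6.29  0.52]
0.53 [ 2.07 -7.57  0.27]
0.62 [ 2.42 -8.83 -0.09]
0.71 [  2.75 -10.04  -0.57]
0.8 [  3.07 -11.21  -1.17]
0.89 [ 0.3  -1.11 -0.7 ]
0.98 [ 0.59 -2.16 -1.5 ]
1.07 [ 0.86 -3.14 -2.4 ]
1.16 [ 1.1  -4.03 -3.38]
1.25 [ 1.32 -4.83 -4.44]
1.34 [ 1.52 -5.54 -5.57]
1.43 [ 1.68 -6.15 -6.76]
1.52 [ 1.82 -6.65 -8.01]
1.6 [ 1.92 -7.   -9.15]
1.67 [  1.98  -7.24 -10.17]
1.71 [ 0.03 -0.1  -0.59]
1.74 [ 0.05 -0.17 -1.04]
1.765 [ 0.06 -0.21 -1.41]
1.78 [ 0.06 -0.23 -1.63]
1.79 [ 0.07 -0.24 -1.78]
1.8 [ 0.07 -0.25 -1.93]
```

```bash
python3 -m crank '[0.11,-0.42,0.13,0, 0.34,-1.26,0.34,0, 0.66,-2.4,0.54,0, 1.01,-3.7,0.66,0, 1.37,-5,0.65,0, 1.72,-6.29,0.52,0, 2.07,-7.57,0.27,0, 2.42,-8.83,-0.09,0, 2.75,-10.04,-0.57,0, 3.07,-11.21,-1.17,0]'
python3 -m crank '[0.3,-1.11,-0.7,0, 0.59,-2.16,-1.5,0, 0.86,-3.14,-2.4,0, 1.1,-4.03,-3.38,0, 1.32,-4.83,-4.44,0, 1.52,-5.54,-5.57,0, 1.68,-6.15,-6.76,0, 1.82,-6.65,-8.01,0, 1.92,-7,-9.15,0, 1.98,-7.24,-10.17,0]'
```

```text
clock: 15.6
ee_pos: [606.5, 114.6, 372.4]
ee_rot: [0.701, -0.092, 0.701, 0.095]
wrist_force: [-5.6, 4.2, 4.4]
gripper_width: 0.202
clock: 16.43
ee_pos: [626.9, 40.6, 270.7]
ee_rot: [0.701, -0.094, 0.701, 0.093]
wrist_force: [-4.7, -3.6, 6.6]
gripper_width: 0.204
```

```bash
python3 -m crank '[0.03,-0.1,-0.4,0, 0.05,-0.15,-0.8,0, 0.06,-0.2,-1.1,0, 0.06,-0.22,-1.4,0, 0.07,-0.24,-1.6,0, 0.07,-0.24,-1.75,0, 0.07,-0.25,-1.85,0, 0.07,-0.25,-1.95,0, 0.07,-0.25,-2,0, 0.07,-0.25,-2,0]'
```

```text
clock: 17.27
ee_pos: [627.7, 38.0, 251.0]
ee_rot: [0.701, -0.094, 0.701, 0.092]
wrist_force: [-3.7, -5.2, 6.6]
gripper_width: 0.202
```

```bash
python3 -m crank '[0,0,-0.05,0, 0,0,-0.1,0, 0,0,-0.15,0, 0,0,-0.2,0, 0,0,-0.25,0, 0,0,-0.3,0, 0,0,-0.3,0, 0,0,-0.3,0, 0,0,-0.3,0, 0,0,-0.3,0]'
```

```text
clock: 18.1
ee_pos: [627.7, 37.9, 248.0]
ee_rot: [0.701, -0.094, 0.701, 0.092]
wrist_force: [-4.5, -4.9, 5.8]
gripper_width: 0.203
```

```bash
python3 - <<'E'
from rig import robot
from h import *
S=robot.grab_frame("scene")
b=cv2.resize(S["image"][215:325,370:490],(800,733),interpolation=cv2.INTER_CUBIC)[:600]
cv2.imwrite("pics/c9.png",b[:,:,::-1])
h=np.array([588,183.5,85]);x=np.array([-.264,.9645,0])
for t in(1.44,1.7,1.76,1.8):
  for r in(0,115,150,185):print(t,r,((proj(S,h-x*r*np.sin(t-.3)+[0,0,r*np.cos(t-.3)])-[370,215])*20/3).round(),end=' ')
  print()
E
```

```text
1.44 0 [520. 304.] 1.44 115 [318. 288.] 1.44 150 [250. 282.] 1.44 185 [179. 276.] 
1.7 0 [520. 304.] 1.7 115 [287. 367.] 1.7 150 [210. 388.] 1.7 185 [130. 409.] 
1.76 0 [520. 304.] 1.76 115 [282. 385.] 1.76 150 [204. 411.] 1.76 185 [123. 438.] 
1.8 0 [520. 304.] 1.8 115 [279. 396.] 1.8 150 [201. 426.] 1.8 185 [119. 457.]
```

View pics/c9.png

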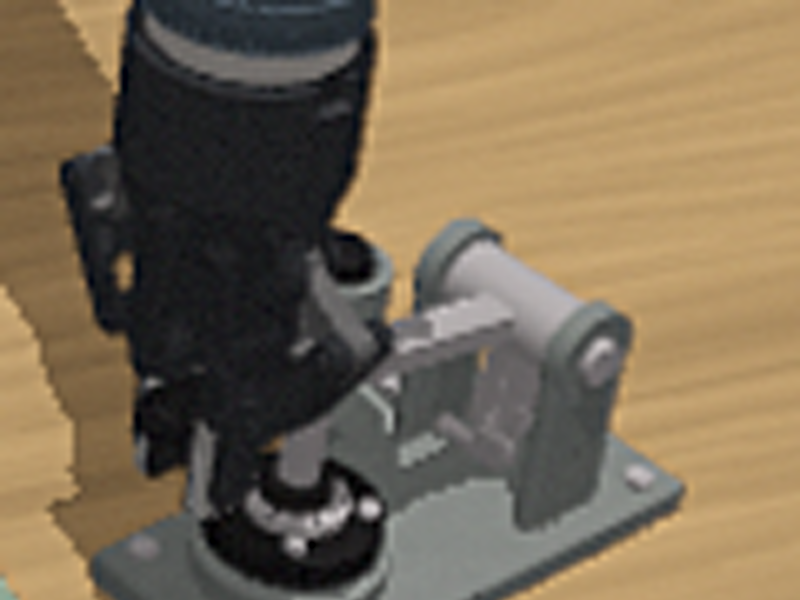

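The rubber pad is on the disc (crop 310,490) and the lever is nearly level. I'll press a little further to feel for the stop.

```bash
python3 -m crank '[0,0,-0.05,0, 0,0,-0.1,0, 0,0,-0.15,0, 0,0,-0.2,0, 0,0,-0.25,0, 0,0,-0.3,0, 0,0,-0.35,0, 0,0,-0.4,0, 0,0,-0.4,0, 0,0,-0.4,0]'
```

```text
clock: 18.98
ee_pos: [627.7, 37.8, 244.1]
ee_rot: [0.701, -0.094, 0.701, 0.092]
wrist_force: [-4.7, -6.2, 5.1]
gripper_width: 0.2
```

```bash
python3 -m crank '[0,0,0,0, 0,0,0,0, 0,0,0,0, 0,0,0,0, 0,0,0,0, 0,0,0.5,0, 0,0,1.5,0, 0,0,3,0, 0,0,5,0, 0,0,7,0]' 4.5
python3 - <<'E'
from rig import robot
from h import *
S=robot.grab_frame("scene")
cv2.imwrite("pics/c10.png",cv2.resize(S["image"][215:305,370:490],(800,600),interpolation=cv2.INTER_CUBIC)[:,:,::-1])
for c,s in blobs(S,(0,0,0),(180,255,50),(370,215,490,325)):print(((c-[370,215])*20/3).round(),s,c)
E
```

```text
clock: 19.82
ee_pos: [627.6, 39.3, 314.5]
ee_rot: [0.701, -0.093, 0.701, 0.093]
wrist_force: [1.0, 0.2, 0.2]
gripper_width: 0.523
[251. 133.] [54, 53, 1477] [407.63913338 234.96547055]
[219. 404.] [27, 14, 225] [402.84444444 275.59111111]
[284. 530.] [27, 21, 302] [412.64238411 294.52980132]
```

View pics/c10.png

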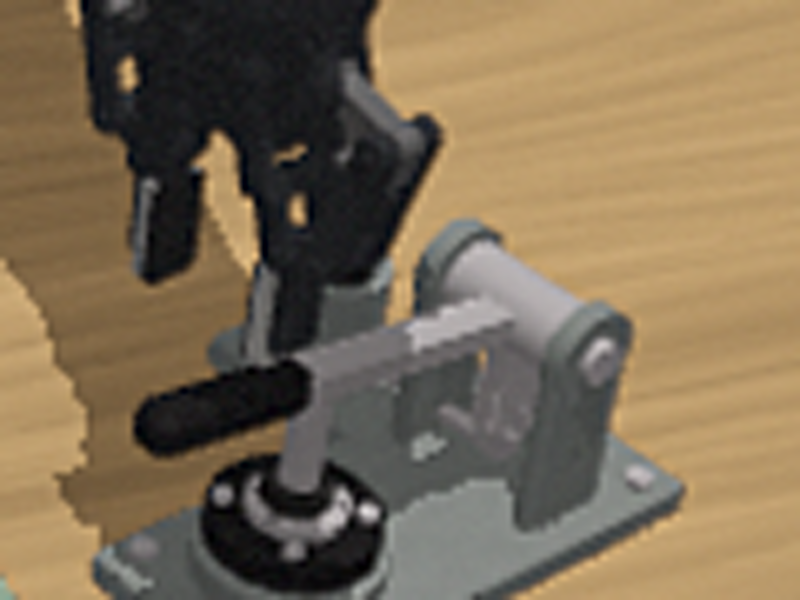

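The lever is down and holding with the hand off. Grip centre at crop (219,404) gives an angle of about 1.755, which is the last notch, and the pad clamps the disc. Now the button.

```bash
python3 -m crank '[-0.5,0.5,0,0, -1.5,1.5,0,0, -3,3,0,0, -4.7,4.7,0,0, -6.4,6.4,0,0, -8.1,8.1,0,0, -9.6,9.5,0,0, -11,10.8,0,0, -12,11.8,0,0, -12.3,12.1,0,0]' 0
python3 -m crank '[0,0,-0.5,0, 0,0,-1.2,0, 0,0,-2,0, 0,0,-3,0, 0,0,-4,0, 0,0,-5,0, 0,0,-5.7,0, 0,0,-6.2,0, 0,0,-6.4,0, 0,0,-6.4,0]'
```

```text
clock: 20.7
ee_pos: [502.6, 161.5, 312.6]
ee_rot: [0.7, -0.094, 0.702, 0.094]
wrist_force: [-0.2, -0.6, -0.4]
gripper_width: -0.002
clock: 21.53
ee_pos: [504.6, 160.1, 248.5]
ee_rot: [0.701, -0.093, 0.701, 0.093]
wrist_force: [-0.6, 0.7, -0.5]
gripper_width: -0.0
```

```bash
python3 -m crank '[0,0,-0.2,0, 0,0,-0.4,0, 0,0,-0.6,0, 0,0,-0.8,0, 0,0,-1,0, 0,0,-1.1,0, 0,0,-1.2,0, 0,0,-1.3,0, 0,0,-1.35,0, 0,0,-1.4,0]'
python3 - <<'E'
from rig import robot
from h import *
S=robot.grab_frame("scene")
for c,s in blobs(S,(0,0,0),(180,255,50),(370,170,490,325)):print(c.round(1),s)
E
```

```text
clock: 22.37
ee_pos: [504.7, 160.2, 235.2]
ee_rot: [0.701, -0.093, 0.701, 0.093]
wrist_force: [-1.2, -0.3, 2.7]
gripper_width: 0.001
[423.2 219.6] [46, 80, 1683]
[441.3 186.8] [12, 10, 25]
[413.8 274.6] [11, 9, 48]
[412.  295.6] [27, 21, 242]
[421.2 286.2] [10, 8, 18]
```

```bash
python3 -m crank '[0,0,-0.1,0, 0,0,-0.15,0, 0,0,-0.2,0, 0,0,-0.2,0, 0,0,-0.2,0, 0,0,-0.2,0, 0,0,-0.2,0, 0,0,-0.2,0, 0,0,-0.2,0, 0,0,-0.2,0]'
python3 -m crank '[0,0,0,0, 0,0,0,0, 0,0,0,0, 0,0,0,0, 0,0,0,0, 0,0,0,0, 0,0,0,0, 0,0,0,0, 0,0,0,0, 0,0,0,0]'
python3 -m crank '[0,0,0,0, 0,0,0,0, 0,0,0,0, 0,0,0,0, 0,0,0,0, 0,0,0,0, 0,0,0,0, 0,0,0,0, 0,0,0,0, 0,0,0,0]'
python3 - <<'E'
from rig import robot
from h import *
S=robot.grab_frame("scene");f0=pickle.load(open("f0.pkl","rb"))["scene"]
for f in(f0,S):
  for c,s in blobs(f,(0,0,0),(180,255,50),(445,170,490,245)):print(c.round(1),s)
  print('-')
E
```

```text
clock: 23.25
ee_pos: [504.7, 160.2, 233.1]
ee_rot: [0.701, -0.093, 0.701, 0.093]
wrist_force: [-1.4, -0.8, 3.5]
gripper_width: 0.002
clock: 24.08
ee_pos: [504.7, 160.2, 233.1]
ee_rot: [0.701, -0.093, 0.701, 0.093]
wrist_force: [-0.2, 0.1, 3.4]
gripper_width: 0.0
clock: 24.92
ee_pos: [504.7, 160.2, 233.1]
ee_rot: [0.701, -0.093, 0.701, 0.093]
wrist_force: [-1.5, -0.4, 2.6]
gripper_width: 0.002
[470.8 204.5] [19, 30, 253]
[449.9 224.3] [11, 11, 87]
-
[470.8 204.6] [19, 30, 253]
[449.9 224.3] [11, 11, 87]
-
```

The lever is fully back up: the grip blob is at the same pixels as at the start. I'll lift straight off, move clear and check.

```bash
python3 -m crank '[0,0,0.3,0, 0,0,0.8,0, 0,0,1.6,0, 0,0,3,0, 0,0,5,0, 0,0,7.5,0, 0,0,10,0, 0,0,12.5,0, 0,0,14.5,0, 0,0,15,0]'
python3 -m crank '[-1,-1,0,0, -2,-3,0,0, -3,-6,0,0, -4,-9,0,0, -5,-12,0,0, -6,-15,0,0, -7,-18,0,0, -8,-21,0,0, -8.5,-23,0,0, -8.5,-23.5,0,0]'
python3 - <<'E'
from rig import robot
from h import *
S=robot.grab_frame("scene");T=robot.grab_frame("top");p=pickle.load(open("f0.pkl","rb"));p7=pickle.load(open("f7.pkl","rb"))
for f in(p["scene"],S):
  print([(c.round(1).tolist(),s[2]) for c,s in blobs(f,(0,0,0),(180,255,50),(385,185,490,315))])
print("changed px vs start in top: mat/press")
d=np.abs(T["image"].astype(int)-p["top"]["image"]).max(2)>40
for n,b in dict(tin=(295,155,335,192),loupe=(408,155,436,183),small=(410,230,432,250),pot=(462,225,486,248),press=(130,160,270,262)).items():print(n,d[b[1]:b[3],b[0]:b[2]].sum())
def disc(f,box):
    x0,y0,x1,y1=box;m=cv2.inRange(cv2.cvtColor(f["image"],cv2.COLOR_RGB2HSV),(0,0,90),(180,90,255))[y0:y1,x0:x1]
    n,l,s,c=cv2.connectedComponentsWithStats(m);i=1+s[1:,4].argmax();return c[i]+[x0,y0],s[i].tolist()
print(disc(p7["scene"],(402,280,426,297)),disc(S,(402,280,426,297)))
t=disc(T,(228,179,246,199));print(t,plane(T,t[0],48))
E
```

```text
clock: 25.8
ee_pos: [505.7, 160.4, 387.5]
ee_rot: [0.703, -0.093, 0.698, 0.094]
wrist_force: [-0.7, 0.3, 0.1]
gripper_width: -0.004
clock: 26.63
ee_pos: [418.7, -77.0, 382.7]
ee_rot: [0.701, -0.092, 0.701, 0.092]
wrist_force: [0.7, -0.1, 0.3]
gripper_width: 0.0
[([470.8, 204.5], 253), ([449.9, 224.3], 87), ([420.3, 252.5], 90), ([413.2, 293.0], 407)]
[([470.8, 204.5], 253), ([449.9, 224.3], 87), ([420.2, 252.5], 89), ([406.0, 284.6], 20), ([421.8, 286.6], 19), ([412.6, 296.9], 216)]
changed px vs start in top: mat/press
tin 0
loupe 0
small 0
pot 0
press 499
(array([414.125 , 289.3125]), [4, 2, 17, 15, 160]) (array([414.20886076, 289.34810127]), [5, 2, 16, 15, 158])
(array([236.07589286, 186.79910714]), [0, 0, 17, 17, 224]) [614.31192098  88.99725612  48.        ]
```

```bash
python3 -c "
from rig import robot
print(robot.finish_job())"
```

```text
the job is handed in; nothing more can be done
None
```

The job is done and handed in at about 27 s of the 67 s allowed; the hand-in reports no verdict. I laid the larger case back in the seat and pulled the lever down to its last notch. It held there with the hand off. I then kept the button down until the lever was fully up and moved the arm clear.

**Last checks**
- **Lever and button:** both are at the same pixels in the scene view as at the start, within 0.1 px.
- **Case back:** its centre is about 1 mm from the seat centre in the top view, and it hasn't moved since I set it down.
- **Things to leave alone:** there were no changed pixels around the smaller case back, loupe, tin or pot.

**What disagreed**
- **Camera views:** the two views differed by 3–5 mm on positions. I used the offset from disc to seat, on which they agreed within 2 mm.
- **Lever stop:** I felt no hard stop at the bottom of the pull, and the fingers probably slid on the grip. I judged the last notch from the picture, which put the lever at about 1.755 rad with the hand off.

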